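Transfer the trapped key from the extraction switch to the laser console

ROBOT

A 7-joint arm with a two-finger parallel gripper is mounted at the origin on a cart in front of the work surface, level with it; the furniture and walls round the work are solid. World frame = base frame: x ahead of the robot, y to its left, z up, the work surface at z = 0. Lengths are in m, angles in degrees, forces in N, time in s.
With the tool pointing down it reaches from about 0.35 to 0.775 m from the base axis. Payload 3.1 kg.
Tool frame: the origin (TCP) lies on the centre line of the jaws, within the pads' length; the fingertips stand 17 mm ahead of it and the grasp point (between the pads) lies 2 mm behind it (robot.tip_reach is the distance from the TCP to the fingertips, in m); z points along the fingers, y is the direction in which the jaws open and shut (so a half turn about z gives the same grasp; the last joint's range is limited). The gripper opens to 85 mm and grips with 20 to 120 N. Pads are 22 mm wide; open, the fingers measure 114 mm over their backs; the gripper's body (76 mm by 85 mm) begins 54 mm behind the grasp point. The pads swing forward as they close: fully open they stand 13 mm farther back than shut.
Start: joints at [-67.019, 17.813, 0.802, 86.603, -0.252, 75.585, -1.558], TCP at [0.236, 0.497, 0.248] pointing down, gripper open.
Joint ranges: [-154.91, 154.91], [-16.99, 109.72], [-72.82, 74.43], [7.12, 147.25], [-82.49, 262.49], [11.32, 116.49], [-174.64, 174.64]. Speed limits (degrees/s): [159.86, 159.86, 180, 180, 180, 180, 180].

INTERFACE

Orientations are given as [roll, pitch, yaw] about the fixed x, y, z axes, in that order (R = Rz(yaw) Ry(pitch) Rx(roll)).
In Python, from station import robot, fingers, vision, workorder, recognise gives the robot as it stands. Calls block until the motion is done:
- robot.move_to(position, orientation): joint-space move of the TCP to a pose.
- robot.line_to(position, orientation=None, velocity=0.15, f_stop=None): straight line of the TCP; orientation=None keeps the orientation; velocity is the mean speed in m/s. With f_stop (N) it stops when the force on the tool has changed by that much, and returns True; else False.
- robot.move_j(angles): joint-space move.
- fingers.gripper_to(opening, force=None): opening from 0.0 (shut) to 1.0 (fully open); force is the grip in N (None keeps the last); returns when the fingers have stopped.
- robot.pause(seconds).
- robot.inverse_kinematics(position, orientation): joint angles nearest the present ones, or None.
- vision.grab_frame(name): name is "scene" or "top" or "wrist"; returns the picture (480x640x3 uint8, red, green, blue); there is no depth.
- vision.calibration(name): a dict with "mtx" (3x3 intrinsics, pixels), "extrinsics" (4x4, takes a point from world to camera coordinates); the wrist camera has in their place "T_tool_cam" (4x4, takes a point from camera to tool coordinates, whose origin is the TCP and whose axes are the flange's). Camera axes: x right, y up, looking along -z (the intrinsics and any distortion apply to the point x, -y, -z); pixel columns grow to the right and rows downward; lengths in m; the calibration is good to about 2 mm. A picture is of the moment at which its call begins: read the wrist's pose just before it. calibration takes no time and is no camera call.
A pose or a line that the arm cannot do raises robot.PlanningError and nothing moves.
- workorder.close_job(): hands the job in, once; it reports no verdict.
Trained networks look in the newest picture that a camera, given by its name, has taken for a name from the list of things; names that differ only in an ending like _2 or _b are one class to them, and where a whole thing is asked for, a point or a joint stands for the part that bears it (a point fixed in the world has none). Each returns a list of dicts, best first, with "p" (0 to 1); they miss things now and then, are a little off and sometimes report something else, mostly with a low value. They report only what shows in the picture. A call takes as long as a camera call.
- recognise(label, camera): "rect" ([centre column, centre row, width, height] in pixels, round what is visible of it).
Readings, each from a call of its own:
- robot.current_time_s(): time.
- robot.current_joint_positions(): joint angles.
- robot.current_dq(): joint speeds.
- robot.current_joint_torque(): joint torques, N m.
- robot.current_tool_pos(): TCP position.
- robot.current_eef_rot(): TCP orientation.
- robot.current_contact_force(): force on the tool from outside, world axes, zero at the start.
- robot.current_torque(): the same for the moment, N m.
- robot.current_finger_gap(): opening from 0.0 (shut) to 1.0 (fully open).
Only numpy, scipy, OpenCV 4.12 (cv2) and the standard library are available. Lean on these libraries where they do the work, as an engineer would, in place of code of your own. Each camera call takes 0.05 s, during which the arm holds its last target. There are 200 camera calls.

TASK

The laser console may only be enabled once the fume extraction runs, so both share one trapped key, which now sits in the lock on the flat-topped switch box. Turn it clockwise to its stop there (that starts the extraction and frees the key) and draw it straight out, leaving that lock as turned; then put it fully home in the lock on the console's sloping face, turn it clockwise to its stop and leave it there. Do not knock over or push about the bottle, the jar and the dish near by.

Things in the scene. Friction and masses are not known exactly. Their poses are not given: they have to be found in the camera images.
- key: 60 mm key: steel stem with a bit each side, black bow with grey inlay, 60 g. Origin: tip, on the axis; +z from tip to bow; x: width of bits and bow; y: thickness; half a turn about z changes nothing. From the tip: bits 0-13.5 mm (14 wide, 6 thick, tapered foot), stem to 20 (6.4 diameter), collar 20-24 (22 diameter), neck to 30 (18 x 9), bow 30-60 (32 wide, 10 thick: grip it by the thickness)
- key_bow (a point): point on the key's axis in the middle of the bow, 46 mm above the tip; same axes as the key
- box_lock: lock on the switch box: 44 mm square steel plate, 5 mm thick, with a slot 15.4 mm long (x), 7.4 mm wide (y). Origin: middle of the slot, at the plate's face; z straight out (up). The key passes only with its x along the slot x, either way round. Now it is fully home (collar on the plate, tip 20 mm below the face), turned 60 degrees anticlockwise of the slot, bits trapped below
- box_lock_barrel (a joint): turn of the barrel under the switch box's plate (its slot is the same size): 0 at the start (key trapped, off); grows clockwise seen from outside the lock to its stop at 1.047 rad (60 degrees), where it lines up with the plate's slot and the key is free. Stays where it is left
- console_lock: the same kind of lock on the console's sloping face: 44 mm square plate, slot 15.4 x 7.4 mm. Origin: middle of the slot, at the plate's face; z straight out, 28 degrees from vertical towards the console's front; x along the slot, up the slope. The key goes in with its x along the slot x (either way round) until its collar rests on the plate, tip 20 mm below the face
- console_lock_barrel (a joint): turn of the console's barrel: 0 at the start (lined up with the slot, off); grows clockwise seen from outside the lock to its stop at 1.047 rad (60 degrees): enabled, key trapped. Stays where it is left
- ethanol_bottle: bystander: white bottle with a blue cap, 58 mm across, 130 mm high; origin in the middle of its underside
- cream_jar: bystander: white jar with a blue lid, 74 mm across, 85 mm high; origin in the middle of its underside
- petri_dish: bystander: shallow clear dish with small finds in it, 90 mm across, 16 mm high; origin in the middle of its underside
- switch_box: the fume-extraction switch box, stands fast: grey steel box 134 mm wide, 108 mm deep, lock face 63 mm high, with a small clear lamp dome on top, 50 mm beside the lock. Origin in the middle of its underside, z up. The lock is in the middle of its flat top
- console: the laser console, stands fast: white sheet-metal desk with grey cheeks, 180 mm wide (y), 160 deep (x), 108 high; origin in the middle of its underside, z up, front to -x. Its face rises from the front at 28 degrees to the horizontal. Round the lock the face is free; a display and lamps lie over 35 mm further up the slope and stand up 9 mm at most

How it is judged:
By the outcome, as a careful person would: the job done as asked, in the order asked, and still so for the second after the job is handed in, with the robot touching nothing.
It also fails if it takes over 64 s, if anything falls off the work surface, if the arm or the gripper's body presses on something with over 40 N, if the wrist force passes 120 N, or if a joint passes its speed limit or range.

## Working session

There is one attempt and no reset: what is moved stays moved. The work goes in short steps, each a Python script; the robot and the scene stay as the last script left them, time stands still between calls to the robot, and variables do not carry over. Pictures are saved under pics/ and viewed, about 8 in all and at most 12, crops included, and the job is handed in when it is done.

```bash
ls; mkdir -p pics
python3 - <<'E'
from station import robot, fingers, vision, workorder, recognise
import cv2,numpy as np
ims=[]
for c in ["scene","top"]:
    im=vision.grab_frame(c); cv2.imwrite(f"pics/{c}0.png",im[:,:,::-1])
    k=vision.calibration(c); print(c,{a:np.round(b,4).tolist() if not isinstance(b,str) else b for a,b in k.items()})
    for n in ["key","box_lock","console_lock","ethanol_bottle","cream_jar","petri_dish","switch_box","console"]:
        r=recognise(n,c); print(n,[(np.round(q["rect"]).tolist(),round(q["p"],2)) for q in r[:2]])
k=vision.calibration("wrist");print({a:np.round(b,4).tolist() for a,b in k.items()})
print(robot.current_time_s(),robot.current_tool_pos(),robot.current_eef_rot())
E
```

```text
pics
scene {'mtx': [[575.1414, 0.0, 313.8894], [0.0, 575.1414, 243.1236], [0.0, 0.0, 1.0]], 'extrinsics': [[-0.8632, -0.5049, -0.0047, 0.5284], [0.3925, -0.6768, 0.6229, -0.2791], [-0.3177, 0.5358, 0.7823, -1.1416], [0.0, 0.0, 0.0, 1.0]]}
key [([285.0, 302.0, 15.0, 19.0], 0.67), ([353.0, 208.0, 90.0, 98.0], 0.52)]
box_lock [([287.0, 308.0, 26.0, 19.0], 0.48)]
console_lock [([365.0, 204.0, 20.0, 25.0], 0.67)]
ethanol_bottle [([213.0, 367.0, 37.0, 47.0], 0.67)]
cream_jar [([363.0, 142.0, 32.0, 42.0], 0.84)]
petri_dish [([283.0, 248.0, 40.0, 34.0], 0.94)]
switch_box [([288.0, 317.0, 63.0, 74.0], 0.72)]
console [([351.0, 208.0, 92.0, 98.0], 0.56), ([212.0, 368.0, 35.0, 45.0], 0.35)]
top {'mtx': [[472.5421, 0.0, 311.7608], [0.0, 472.5421, 235.8875], [0.0, 0.0, 1.0]], 'extrinsics': [[0.0304, -0.9992, 0.0276, -0.0122], [0.9914, 0.0336, 0.1267, -0.6083], [-0.1275, 0.0235, 0.9916, -1.1804], [0.0, 0.0, 0.0, 1.0]]}
key [([247.0, 247.0, 12.0, 5.0], 0.65)]
box_lock []
console_lock [([380.0, 254.0, 16.0, 14.0], 0.58)]
ethanol_bottle [([175.0, 222.0, 28.0, 30.0], 0.75), ([456.0, 213.0, 39.0, 36.0], 0.4)]
cream_jar [([457.0, 216.0, 38.0, 30.0], 0.77)]
petri_dish [([312.0, 208.0, 31.0, 28.0], 0.75)]
switch_box [([250.0, 246.0, 61.0, 58.0], 0.82)]
console [([375.0, 246.0, 80.0, 78.0], 0.77)]
{'mtx': [[400.184, 0.0, 319.505], [0.0, 400.184, 240.9026], [0.0, 0.0, 1.0]], 'T_tool_cam': [[-0.0005, 0.9488, 0.316, 0.0813], [1.0, 0.0008, -0.0008, -0.0001], [-0.001, 0.316, -0.9488, -0.1252], [0.0, 0.0, 0.0, 1.0]]}
0.9 [0.23562607 0.4969826  0.24830944] [1.79996708e+02 2.21773169e-03 1.54638107e+02]
```

```bash
python3 - <<'E'
import cv2,numpy as np
a=cv2.imread("pics/scene0.png")[100:420,160:480]; b=cv2.imread("pics/top0.png")[150:330,150:510]
a=cv2.resize(a,(400,400),interpolation=3);b=cv2.resize(b,(800,400),interpolation=3)[:, :]
cv2.imwrite("pics/c1.png",np.hstack([a,cv2.resize(b,(400,400*180//360),interpolation=3) if 0 else cv2.copyMakeBorder(cv2.resize(b,(400,200)),0,200,0,0,0)]))
E
cat > h.py <<'E'
from station import robot, fingers, vision, workorder, recognise
import cv2,numpy as np
from scipy.spatial.transform import Rotation as Ro
def cam(name):
    k=vision.calibration(name)
    if name=="wrist":
        T=np.eye(4);T[:3,:3]=Ro.from_euler('xyz',robot.current_eef_rot(),degrees=True).as_matrix();T[:3,3]=robot.current_tool_pos()
        return k["mtx"],np.linalg.inv(T@k["T_tool_cam"])
    return k["mtx"],k["extrinsics"]
def ray(K,E,uv):
    d=np.array([(uv[0]-K[0,2])/K[0,0],-(uv[1]-K[1,2])/K[1,1],-1]); R=E[:3,:3]
    return -R.T@E[:3,3], R.T@d
def at_z(K,E,uv,z):
    o,d=ray(K,E,uv); return o+d*(z-o[2])/d[2]
def proj(K,E,p):
    q=np.atleast_2d(p)@E[:3,:3].T+E[:3,3]; return np.c_[K[0,2]-K[0,0]*q[:,0]/q[:,2], K[1,2]+K[1,1]*q[:,1]/q[:,2]]
def tri(obs):
    A=np.zeros((3,3));b=np.zeros(3);rs=[]
    for K,E,uv in obs:
        o,d=ray(K,E,uv);d=d/np.linalg.norm(d);P=np.eye(3)-np.outer(d,d);A+=P;b+=P@o;rs.append((o,P))
    x=np.linalg.solve(A,b);return x,[np.linalg.norm(P@(x-o)) for o,P in rs]
E
python3 - <<'E'
from h import *
s=cam("scene");t=cam("top")
for n,a,b in [("key",(285,302),(247,247)),("clock",(365,204),(380,254)),("bottle",(213,367),(175,222)),("jar",(363,142),(457,216)),("dish",(283,248),(312,208)),("box",(288,317),(250,246)),("console",(351,208),(375,246))]:
    x,r=tri([(*s,a),(*t,b)]);print(n,x.round(3),np.round(r,3))
E
```

```text
key [0.575 0.17  0.077] [0.005 0.005]
clock [ 0.567 -0.166  0.059] [0.002 0.002]
bottle [0.63  0.355 0.054] [0. 0.]
jar [ 0.674 -0.366  0.052] [0.002 0.002]
dish [0.689 0.009 0.004] [0.002 0.002]
box [0.579 0.167 0.012] [0.001 0.001]
console [ 0.593 -0.154  0.041] [0.006 0.006]
```

View pics/c1.png

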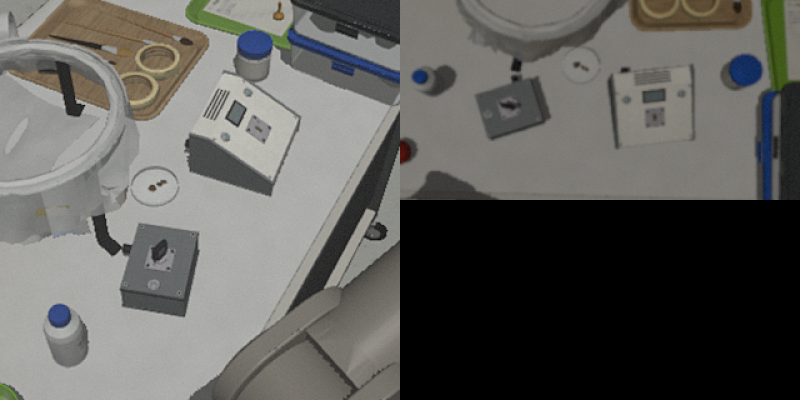

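Run:
```python
from h import *
import pickle
out={}
for n,p in [("con",[0.575,-0.165,0.20]),("box",[0.578,0.168,0.20])]:
    robot.move_to([p[0],p[1],0.22 if n=="con" else .2],[180,0,180]); robot.pause(.2)
    K,E=cam("wrist"); im=vision.grab_frame("wrist"); cv2.imwrite(f"pics/w_{n}.png",im[:,:,::-1]); out[n]=(K,E)
    for l in ["key","box_lock","console_lock"]:
        print(n,l,[(np.round(q["rect"]).tolist(),round(q["p"],2)) for q in recognise(l,"wrist")[:2]])
    print(robot.current_time_s(),np.round(robot.current_joint_positions(),1),robot.current_tool_pos())
pickle.dump(out,open("cams.pkl","wb"))
```

```text
con key []
con box_lock [([628.0, 221.0, 22.0, 125.0], 0.66)]
con console_lock [([324.0, 208.0, 69.0, 70.0], 0.93)]
3.9333 [-17.   30.1  48.3  82.6 -22.6  77.3 122.4] [ 0.5750567  -0.16488058  0.22002152]
box key [([326.0, 230.0, 52.0, 45.0], 0.98)]
box box_lock [([325.0, 222.0, 83.0, 82.0], 0.92)]
box console_lock []
5.5917 [-48.6  31.3  47.6  83.7 -23.4  75.2  90.7] [0.5781238  0.16741786 0.20004398]
```

View pics/w_box.png

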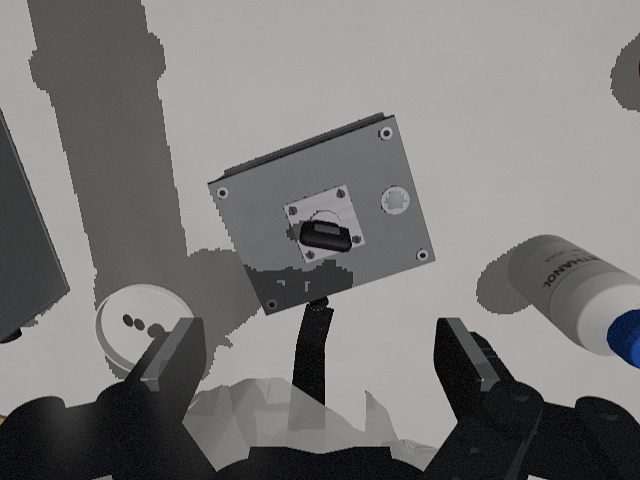

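View pics/w_con.png

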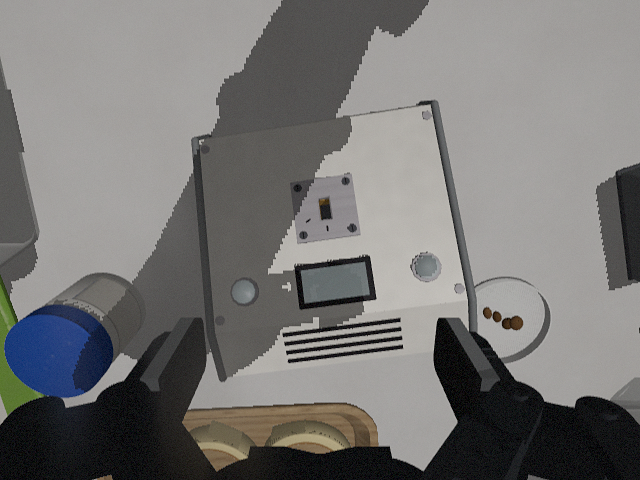

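Run:
```python
import cv2,numpy as np
a=cv2.imread("pics/w_box.png")[175:275,275:375]; b=cv2.imread("pics/w_con.png")[160:260,275:375]
f=lambda i:cv2.convertScaleAbs(cv2.resize(i,(400,400),interpolation=cv2.INTER_CUBIC),alpha=1.2)
cv2.imwrite("pics/c2.png",np.hstack([f(a),f(b)]))
```

```text
(no output)
```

View pics/c2.png

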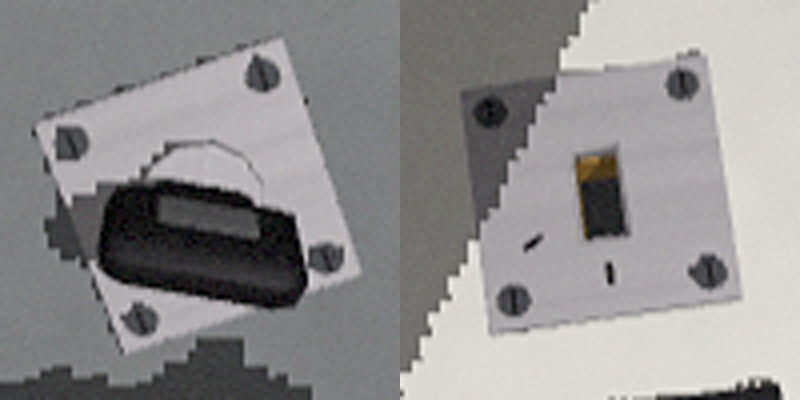

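```bash
cat > fit.py <<'E'
from h import *
import pickle
from scipy.optimize import least_squares
C=pickle.load(open("cams.pkl","rb"))
def pose(yaw,tilt): # z tilted toward -x by tilt then yaw about world z; x up slope
    return Ro.from_euler('ZY',[yaw,-tilt]).as_matrix() if True else 0
sq=.022*np.array([[-1,1],[-1,-1],[1,-1],[1,1]])
P0=np.c_[sq,np.zeros(4)]
def fit(cam,uv,tilt,p0,free):
    def f(q):
        R=pose(q[3],tilt); return (proj(*cam,P0@R.T+q[:3])-uv).ravel()
    best=None
    for k in range(4):
        r=least_squares(lambda v:f([v[0],v[1],v[2],v[3]]),[*p0[:3],p0[3]+k*np.pi/2])
        if best is None or r.cost<best.cost: best=r
        if tilt: print("  k",k,r.x.round(4),r.cost.round(3))
    return best
bu=np.array([(38,130),(282,38),(358,270),(125,353)])/4+[275,175]
cu=np.array([(62,92),(306,57),(341,297),(91,333)])/4+[275,160]
r=fit(C["box"],bu,0,[.575,.17,.063,.3],0);print("box",r.x.round(4),np.degrees(r.x[3]),r.fun.round(1))
print("box at z=.063:",[at_z(*C["box"],u,.063).round(4).tolist() for u in bu],np.mean([at_z(*C["box"],u,.063) for u in bu],0))
r=fit(C["con"],cu,np.radians(28),[.567,-.166,.06,.0],0);print("con",r.x.round(4),np.degrees(r.x[3]),r.fun.round(1))
print("slot proj",proj(*C["con"],r.x[:3]),"measured",np.array([201.5,196])/4+[275,160])
E
python3 fit.py
```

```text
box [ 2.3372  0.2571 -6.0357  3.3211] 190.28519975669863 [ 39.6  18.5 -18.8  41.  -38.2 -19.5  17.4 -39.8]
box at z=.063: [[0.561, 0.1424, 0.063], [0.5456, 0.1832, 0.063], [0.5861, 0.197, 0.063], [0.6014, 0.1565, 0.063]] [0.57353196 0.16977317 0.063     ]
  k 0 [ 0.8797 -0.1397 -1.2144 -2.9685] 3691.91
  k 1 [ 0.8797 -0.1397 -1.2144  3.3146] 3691.91
  k 2 [ 0.8797 -0.1397 -1.2144  3.3146] 3691.91
  k 3 [ 0.8797 -0.1397 -1.2144  3.315 ] 3691.91
con [ 0.8797 -0.1397 -1.2144 -2.9685] -170.08212927538628 [ 30.   31.  -20.3  37.9 -30.5 -30.2  21.1 -37.3]
slot proj [[325.06949096 209.06320902]] measured [325.375 209.   ]
```

```bash
sed -i 's/\[\[-1,1\],\[-1,-1\],\[1,-1\],\[1,1\]\]/[[-1,-1],[-1,1],[1,1],[1,-1]]/; s/range(4)/range(1)/' fit.py; python3 fit.py
```

```text
box [0.5751 0.1699 0.0576 0.3458] 19.81079561622559 [-0.3 -0.7 -0.6  0.5  0.5  0.5  0.5 -0.4]
box at z=.063: [[0.561, 0.1424, 0.063], [0.5456, 0.1832, 0.063], [0.5861, 0.197, 0.063], [0.6014, 0.1565, 0.063]] [0.57353196 0.16977317 0.063     ]
  k 0 [ 0.5614 -0.1603  0.07    0.1452] 0.041
con [ 0.5614 -0.1603  0.07    0.1452] 8.321910937162263 [-0.   0.1 -0.1 -0.   0.1  0.2  0.  -0.2]
slot proj [[324.83942859 208.30740953]] measured [325.375 209.   ]
```

```bash
cat >> h.py <<'E'
BOX=np.array([0.5735,0.1698,0.063]);BY=19.8
CON=np.array([0.5616,-0.1600,0.0690]);CY=8.3
RC=Ro.from_euler('ZY',[CY,-28],degrees=True)
def con_rot(cw,flip):   # tool down -n, tool x along slot (flip: opposite), turned cw degrees
    return (RC*Ro.from_euler('z',-cw+(180 if flip else 0),degrees=True)*Ro.from_euler('x',180,degrees=True)).as_euler('xyz',degrees=True)
NC=RC.as_matrix()[:,2]
E
python3 - <<'E'
from h import *
print(NC, robot.current_time_s())
for fl in (0,1):
    for cw in range(-60,1,20): print(fl,"box",cw,np.round(robot.inverse_kinematics((BOX+[0,0,.028]).tolist(),[180,0,BY-cw+180*fl]) if robot.inverse_kinematics((BOX+[0,0,.028]).tolist(),[180,0,BY-cw+180*fl]) is not None else [0],0))
    for h in (.028,.09):
      for cw in (0,30,60):
        q=robot.inverse_kinematics((CON+h*NC).tolist(),con_rot(cw,fl).tolist()); print(fl,"con",h,cw,con_rot(cw,fl).round(1),None if q is None else np.round(q))
E
```

```text
[-0.46455422 -0.06777113  0.88294759] 5.5917
0 box -60 [-58.  47.  66.  92. -44.  71.   6.]
0 box -40 [-59.  49.  70.  92. -48.  73. -11.]
0 box -20 [-60.  51.  72.  92. -50.  74. -30.]
0 box 0 [-61.  52.  74.  92. -51.  76. -49.]
0 con 0.028 0 [180.  -28.    8.3] [-30.  33.  70. 121. -75.  50.   3.]
0 con 0.028 30 [-165.1  -24.   -24.9] [-27.  30.  65. 121. -72.  46. -29.]
0 con 0.028 60 [-155.3  -13.6  -54.7] [-27.  30.  65. 121. -72.  46. -59.]
0 con 0.09 0 [180.  -28.    8.3] [-30.  17.  65. 121. -54.  42. -12.]
0 con 0.09 30 [-165.1  -24.   -24.9] [-30.  17.  65. 121. -54.  42. -42.]
0 con 0.09 60 [-155.3  -13.6  -54.7] [-30.  17.  65. 121. -54.  42. -72.]
1 box -60 [-37.  33.  27.  92. -16.  60. 165.]
1 box -40 [-39.  33.  31.  92. -19.  60. 147.]
1 box -20 [-42.  34.  36.  92. -22.  61. 129.]
1 box 0 [-45.  35.  40.  92. -25.  62. 112.]
1 con 0.028 0 [-180.    28.  -171.7] [ -6.  19.  35. 120. -56.  32. 170.]
1 con 0.028 30 [165.1  24.  155.1] [-10.  20.  41. 120. -59.  34. 142.]
1 con 0.028 60 [155.3  13.6 125.3] [-14.  22.  45. 120. -61.  35. 114.]
1 con 0.09 0 [-180.    28.  -171.7] [-22.  14.  55. 121. -49.  39. 164.]
1 con 0.09 30 [165.1  24.  155.1] [-24.  14.  57. 121. -50.  39. 135.]
1 con 0.09 60 [155.3  13.6 125.3] [-26.  15.  60. 121. -51.  40. 106.]
```

Run:
```python
from h import *
import pickle
C=pickle.load(open("cams.pkl","rb"))["box"]
im=cv2.imread("pics/w_box.png")
def key(off,yaw):
    pts=np.array([[sx*.016,sy*.005,z] for sx in(-1,1) for sy in(-1,1) for z in(.010,.040)])
    p=pts@Ro.from_euler('z',yaw,degrees=True).as_matrix().T+BOX+off
    return proj(*C,p)
from scipy.spatial import ConvexHull
g=cv2.cvtColor(im,cv2.COLOR_BGR2GRAY)[175:275,275:375]
big=cv2.resize(im[175:275,275:375],(600,600),interpolation=cv2.INTER_CUBIC)
for off,col in (((0,0,0),(0,255,0)),):
    q=(key(np.array(off),79.8)-[275,175]+0)*6
    cv2.polylines(big,[q[ConvexHull(q).vertices].astype(int)],True,col,1)
    for i in (1,3,5,7): cv2.circle(big,tuple(q[i].astype(int)),3,(0,0,255),-1)
cv2.imwrite("pics/ov.png",big)
```

```text
(no output)
```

View pics/ov.png

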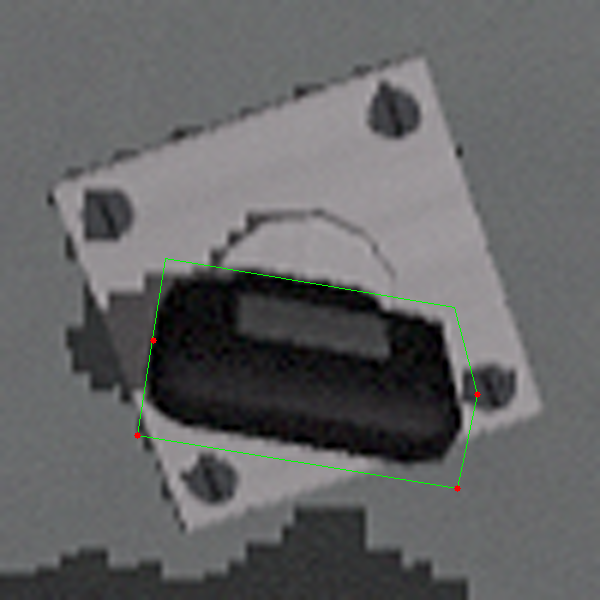

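Run:
```python
from h import *
fingers.gripper_to(0.5,40)
robot.move_to((BOX+[0,0,.11]).tolist(),[180,0,BY+60+180])
print(robot.current_joint_positions().round(1) if hasattr(robot.current_joint_positions(),'round') else robot.current_joint_positions(),robot.current_contact_force())
print(robot.line_to((BOX+[0,0,.026]).tolist(),velocity=.08,f_stop=8))
f0=np.array(robot.current_contact_force());print(f0,robot.current_tool_pos())
fingers.gripper_to(0.0,30); robot.pause(.3)
print(robot.current_finger_gap()*85,np.array(robot.current_contact_force())-f0,robot.current_torque(),robot.current_tool_pos(),robot.current_time_s())
cv2.imwrite("pics/g.png",vision.grab_frame("wrist")[:,:,::-1])
```

```text
[-37.8  28.   28.8  86.2 -14.   69.4 162.8] [-0.20394333  0.79790766 -0.33683374]
False
[ 0.84926097 -0.9426904   0.28438055] [0.57410161 0.16990386 0.08970382]
9.524404387185923 [-0.7005158   0.39986961  4.3653069 ] [-0.00986432  0.06657268 -0.00962094] [0.57390043 0.16990834 0.08953163] 9.1167
```

View pics/g.png

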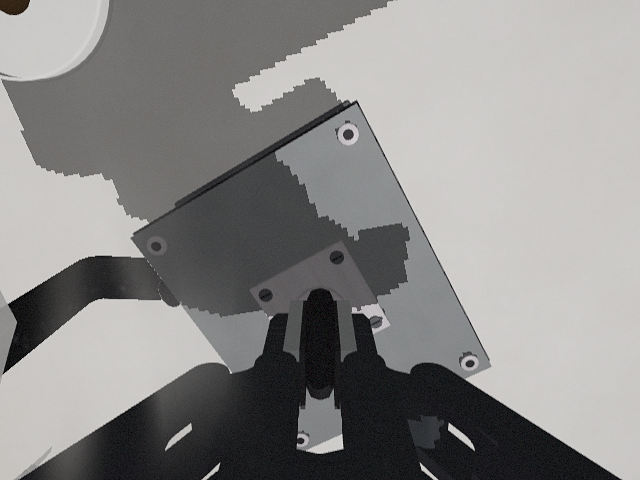

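Run:
```python
from h import *
fingers.gripper_to(0.0,60)
p=BOX+[0,0,.026]
for a in list(range(50,-1,-10)):
    robot.line_to(p.tolist(),[180,0,BY+180+a],velocity=.05); 
    f=np.array(robot.current_contact_force());t=np.array(robot.current_torque())
    print(a,f.round(1),t.round(2),np.round(robot.current_tool_pos(),4),round(robot.current_eef_rot()[2],1),robot.current_time_s())
    if np.linalg.norm(f)>25: break
```

```text
50 [-0.6  1.   5.2] [ 0.01  0.16 -0.03] [0.5737 0.1701 0.0896] -110.2 9.7083
40 [-0.3  0.4  6.4] [ 0.05  0.16 -0.01] [0.5739 0.1701 0.0896] -120.2 10.0333
30 [-0.7  0.5  5.6] [-0.01  0.12 -0.04] [0.574  0.17   0.0896] -130.2 10.3583
20 [-0.4  0.8  5.6] [-0.01  0.09 -0.  ] [0.5741 0.1699 0.0896] -140.2 10.6833
10 [-0.7 -0.7  5.6] [ 0.01 -0.    0.02] [0.5742 0.1698 0.0896] -150.2 11.0083
0 [-0.5 -1.2  5.8] [-0.02  0.02  0.02] [0.5742 0.1697 0.0896] -160.2 11.3333
```

Run:
```python
from h import *
p=BOX+[0,0,.026]
for a in (-1,-2,-3,-4):
    robot.line_to(p.tolist(),[180,0,BY+180+a],velocity=.05); robot.pause(.1)
    f=np.array(robot.current_contact_force());t=np.array(robot.current_torque())
    print(a,f.round(1),t.round(2),round(robot.current_eef_rot()[2],2))
    if abs(t[2])>.25: break
for a2 in (a+1,):
    robot.line_to(p.tolist(),[180,0,BY+180+a2],velocity=.05); robot.pause(.1)
    print(a2,np.round(robot.current_contact_force(),1),np.round(robot.current_torque(),2))
s=robot.line_to((p+[0,0,.008]).tolist(),velocity=.03,f_stop=12)
print(s,np.round(robot.current_contact_force(),1),np.round(robot.current_torque(),2),robot.current_tool_pos(),robot.current_finger_gap()*85,robot.current_time_s())
```

```text
-1 [0.4 0.3 5.3] [-0.11 -0.04  0.04] -161.24
-2 [ 0.7 -0.4  4.8] [-0.06  0.    0.05] -162.24
-3 [0.1 0.  5.3] [-0.02  0.03 -0.04] -163.24
-4 [ 0.2 -0.2  5.5] [-0.11 -0.06  0.02] -164.24
-3 [0.1 0.1 5.9] [-0.03 -0.04  0.01]
False [ 1.3 -1.8  0.5] [-0.27 -0.3   0.03] [0.57345177 0.1694072  0.09702514] 8.98359420815724 13.5
```

Run:
```python
from h import *
im=vision.grab_frame("wrist"); s=vision.grab_frame("scene")
a=cv2.resize(im[180:480,170:470],(400,400),interpolation=3);b=cv2.resize(s[240:360,230:350],(400,400),interpolation=3)
cv2.imwrite("pics/p.png",np.hstack([a,b])[:,:,::-1])
```

```text
(no output)
```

View pics/p.png

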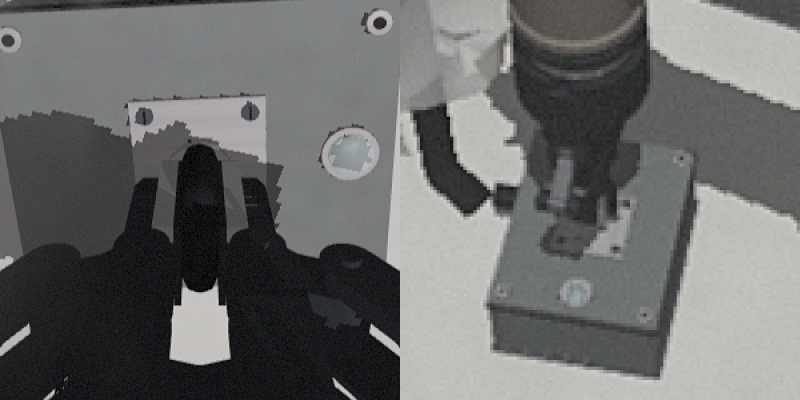

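Run:
```python
from h import *
p=BOX+[0,0,.026]
print(robot.line_to(p.tolist(),velocity=.03,f_stop=12),robot.current_tool_pos(),np.round(robot.current_contact_force(),1))
for a in range(-4,-15,-1):
    robot.line_to(p.tolist(),[180,0,BY+180+a],velocity=.05); robot.pause(.1)
    f=np.array(robot.current_contact_force());t=np.mean([robot.current_torque() for _ in range(3)],0)
    print(a,f.round(1),t.round(2),round(robot.current_eef_rot()[2],2),robot.current_finger_gap()*85)
    if abs(t[2])>.2: break
print(robot.current_time_s())
```

```text
True [0.57364783 0.16941296 0.08958982] [-0.2  0.3  3.9]
-4 [-0.6 -1.4  6. ] [-0.36  0.13  0.05] -164.23 9.301064073853698
-5 [-1.5 -2.6  6.4] [-0.36  0.14  0.04] -165.23 8.676830086338825
-6 [-0.5 -1.4  6.1] [-0.34  0.17  0.05] -166.23 9.312988746543436
-7 [-0.5 -1.   5.1] [-0.3   0.14  0.02] -167.23 9.178247349866522
-8 [-0.  -1.8  5.4] [-0.36  0.15 -0.02] -168.24 8.913731827383563
-9 [-1.2 -3.1  5.6] [-0.31  0.1   0.08] -169.22 8.94164764225218
-10 [-1.2 -1.5  4.8] [-0.36  0.13  0.12] -170.21 9.13764007229176
-11 [-1.4 -2.1  6.2] [-0.36  0.15  0.14] -171.19 8.940957366702085
-12 [-1.1 -2.2  4.9] [-0.43  0.08  0.21] -172.2 9.202835089354759
17.075
```

Run:
```python
from h import *
p=BOX+[0,0,.026]
for a in (-13,-14,-15):
    robot.line_to(p.tolist(),[180,0,BY+180+a],velocity=.05); robot.pause(.15)
    t=np.mean([robot.current_torque() for _ in range(3)],0); print(a,t.round(2),round(robot.current_eef_rot()[2],2))
    if abs(t[2])>.4: break
for a in (-10,-7,-5,-3):
    robot.line_to(p.tolist(),[180,0,BY+180+a],velocity=.05)
    print(a,np.round(robot.current_torque(),2),np.round(robot.current_contact_force(),1))
fingers.gripper_to(0,60)
s=robot.line_to((p+[0,0,.012]).tolist(),velocity=.04,f_stop=12)
print(s,np.round(robot.current_contact_force(),1),np.round(robot.current_torque(),2),robot.current_tool_pos(),robot.current_finger_gap()*85,robot.current_time_s())
if not s:
    s=robot.line_to((p+[0,0,.075]).tolist(),velocity=.08,f_stop=12)
    print(s,robot.current_tool_pos(),np.round(robot.current_contact_force(),1),robot.current_finger_gap()*85,robot.current_time_s())
    vision.grab_frame("top")
    im=vision.grab_frame("wrist"); sc=vision.grab_frame("scene")
    a=cv2.resize(im[180:480,170:470],(400,400),interpolation=3);b=cv2.resize(sc[240:360,230:350],(400,400),interpolation=3)
    cv2.imwrite("pics/p2.png",np.hstack([a,b])[:,:,::-1])
```

```text
-13 [-0.4   0.07  0.3 ] -173.18
-14 [-0.38  0.08  0.35] -174.16
-15 [-0.37  0.06  0.37] -175.14
-10 [-0.38  0.03  0.13] [-0.7 -1.5  5.3]
-7 [-0.35  0.02  0.07] [-1.  -1.3  5.6]
-5 [-0.26  0.03  0.03] [-1.  -0.5  6.4]
-3 [-0.29 -0.02  0.04] [ 0.4 -1.9  5.7]
False [ 1.4 -0.5  0.3] [-0.25 -0.11 -0.02] [0.57327133 0.16978104 0.10109957] 9.02103565533446 19.9417
False [0.57299433 0.16985907 0.16343403] [-1.2 -0.4 -1. ] 8.961293906346548 20.8833
```

View pics/p2.png

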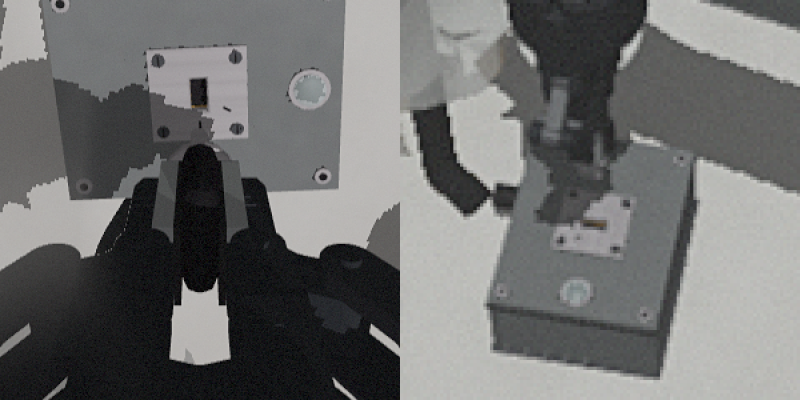

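Run:
```python
from h import *
import pickle
p=np.array(robot.current_tool_pos())
robot.line_to((p+[0,0,.06]).tolist(),velocity=.15)
robot.move_to((CON+.11*NC).tolist(),con_rot(0,1).tolist()); robot.pause(.3)
c=cam("wrist"); im=vision.grab_frame("wrist"); pickle.dump(c,open("cam2.pkl","wb"))
cv2.imwrite("pics/w2.png",im[:,:,::-1])
print(robot.current_tool_pos(),CON+.11*NC,robot.current_eef_rot(),np.round(robot.current_joint_positions()),robot.current_time_s())
q=proj(*c,CON)[0];print("slot expected",q)
x0,y0=int(q[0])-75,int(q[1])-75; print(x0,y0)
cv2.imwrite("pics/c3.png",cv2.resize(im[y0:y0+150,x0:x0+150],(600,600),interpolation=3)[:,:,::-1])
```

```text
[ 0.51096731 -0.16699529  0.16623576] [ 0.51049904 -0.16745482  0.16612424] [-179.97483268   28.00210255 -171.61528078] [-31.  13.  66. 120. -47.  41. 163.] 23.2333
slot expected [318.57476233 244.6384545 ]
243 169
```

View pics/c3.png

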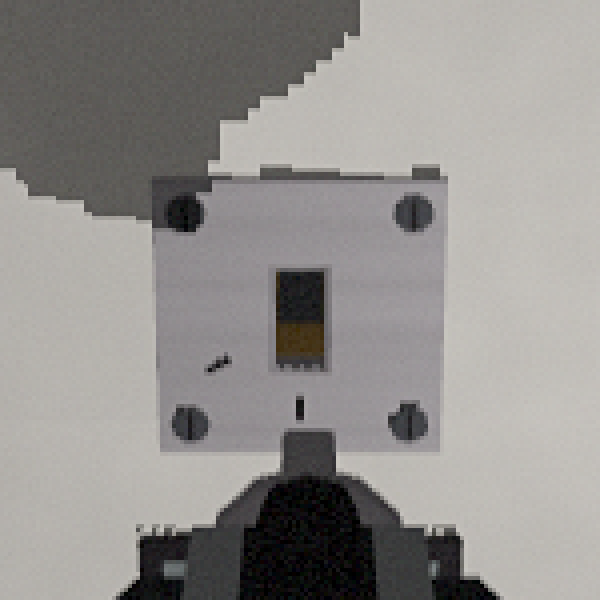

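```bash
cat > fit2.py <<'E'
from h import *
import pickle
from scipy.optimize import least_squares
C1=pickle.load(open("cams.pkl","rb"))["con"];c=pickle.load(open("cam2.pkl","rb"))
o=np.array([243,169]);f=lambda a:np.array(a)/4+o
sq=np.array([[-1,-1],[-1,1],[1,1],[1,-1]])
P=np.r_[.022*sq,sq*[.0077,.0037]];P=np.c_[P,np.zeros(8)]
u2=f([(152,178),(447,178),(440,452),(160,452),(271,267),(330,267),(329,372),(270,372)])
u1=np.array([(62,92),(306,57),(341,297),(91,333)])/4+[275,160]
def R(y):return Ro.from_euler('ZY',[y,-28],degrees=True).as_matrix().T
r2=lambda v:(proj(*c,P@R(v[3])+v[:3])-u2).ravel()
a=least_squares(r2,[*CON,8.3]);print("view2",a.x.round(4),a.fun.round(1))
b=least_squares(lambda v:np.r_[r2(v),(proj(*C1,P[:4]@R(v[3])+v[:3])-u1).ravel()],[*CON,8.3]);print("both",b.x.round(4),b.fun.round(1))
# key in hand
T=np.linalg.inv(c[1])@np.linalg.inv(vision.calibration("wrist")["T_tool_cam"])
q=lambda p:(proj(*c,(np.array(p)@T[:3,:3].T+T[:3,3]))-o)*4
print("bit tip edge",q([[.007,-.003,.046],[.007,.003,.046],[.006,0,.046]]).round(0),"collar lower front/upper, sides",q([[.011,0,.026],[.011,0,.022],[0,-.011,.026],[0,.011,.026]]).round(0),"tcp",q([[0,0,0.02]]))
print("slot in tool",(np.linalg.inv(T)@np.r_[b.x[:3],1]).round(4),(np.linalg.inv(T)@np.r_[a.x[:3],1]).round(4))
E
python3 fit2.py
```

```text
view2 [ 0.5585 -0.1608  0.0754  8.3213] [-0.5  0.   0.7  0.1  0.4  0.2 -0.4  0.2  1.   1.  -1.4  1.  -1.2 -1.2
  1.4 -1.3]
both [ 0.5605 -0.1605  0.0736  8.3274] [-0.   0.4  0.3  0.4  0.1 -0.2  0.1 -0.2  1.2  1.1 -1.3  1.1 -1.2 -1.4
  1.6 -1.4 -0.7 -0.3  0.  -0.5  0.4  0.5 -0.6  0.3]
bit tip edge [[281. 430.]
 [332. 430.]
 [306. 438.]] collar lower front/upper, sides [[307. 471.]
 [307. 488.]
 [203. 566.]
 [411. 566.]] tcp [[306.74733273 594.55250985]]
slot in tool [-5.000e-04 -9.000e-04  1.051e-01  1.000e+00] [ 4.000e-04 -9.000e-04  1.026e-01  1.000e+00]
```

```bash
cat >> h.py <<'E'
CT=np.array([0.5603,-0.1605,0.0732])   # refined console slot
ORI=con_rot(0,1)
RT=Ro.from_euler('xyz',ORI,degrees=True).as_matrix()
def over(h,dx=0,dy=0,v=.06,f=None): # tip h above plate; key offset in hand handled by dx,dy (tool frame shift of TCP)
    tgt=CT-RT@np.array([-dx,-dy,.046+h])
    s=robot.line_to(tgt.tolist(),ORI.tolist(),velocity=v,f_stop=f)
    return s,tgt
E
python3 - <<'E'
from h import *
import pickle
s,t=over(.006,0,-.0004,.08,10); robot.pause(.2)
a=np.array(robot.current_tool_pos());print(s,(RT.T@(a-t)*1e3).round(2))
robot.line_to((t+(t-a)).tolist(),velocity=.02); robot.pause(.2)
a=np.array(robot.current_tool_pos());print((RT.T@(a-t)*1e3).round(2),np.round(robot.current_contact_force(),1),robot.current_time_s())
c=cam("wrist");im=vision.grab_frame("wrist");pickle.dump(c,open("cam3.pkl","wb"));cv2.imwrite("pics/w3.png",im[:,:,::-1])
q=proj(*c,CT)[0];x0,y0=int(q[0])-60,int(q[1])-60;print(q,x0,y0)
cv2.imwrite("pics/c4.png",cv2.resize(im[y0:y0+120,x0:x0+120],(600,600),interpolation=3)[:,:,::-1])
E
```

```text
False [-0.38 -0.21 -0.46]
[0.35 0.2  0.44] [-0.7 -0.1 -1.3] 24.7
[320.02349086 285.77842561] 260 225
```

View pics/c4.png

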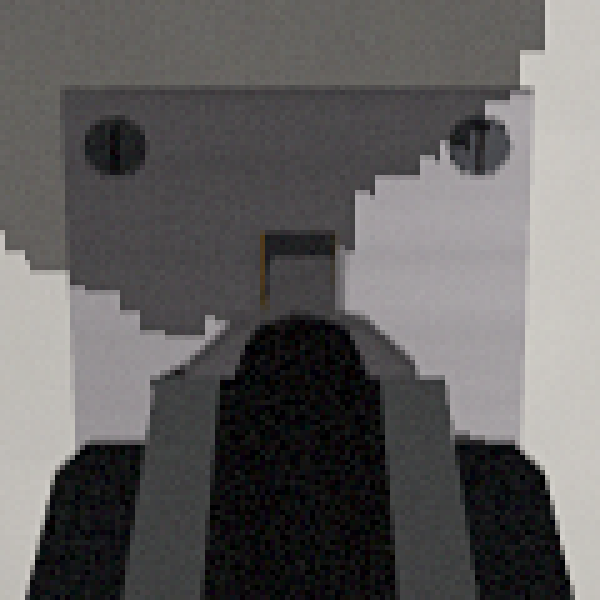

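Run:
```python
from h import *
K=vision.calibration("wrist")["mtx"];T=vision.calibration("wrist")["T_tool_cam"];E=np.linalg.inv(T)
def at_depth(uv,d):
    o,r=ray(K,E,uv);return (o+r*d)*1e3
f=lambda p:np.array(p)/5+[260,225]
for w in (468,470,472):print("plate top L,R",w,at_depth(f((62,91)),400.2*.044/(w/5)).round(2),at_depth(f((532,91)),400.2*.044/(w/5)).round(2))
for z in (50,51,52,53): print("slot end (want x=key+7.7)",at_z(K,E,f((300,231)),z/1e3)*1e3,"plate top edge (22)",at_z(K,E,f((297,90)),z/1e3)*1e3)
print("bit end",at_z(K,E,f((303,255)),.046)*1e3)
```

```text
plate top L,R 468 [ 21.   -22.18  52.84] [20.96 22.01 52.81]
plate top L,R 470 [ 21.26 -22.08  52.08] [21.22 21.92 52.05]
plate top L,R 472 [ 21.52 -21.99  51.33] [21.48 21.83 51.3 ]
slot end (want x=key+7.7) [ 7.93510467  0.18887136 50.        ] plate top edge (22) [22.04343351 -0.08126844 50.        ]
slot end (want x=key+7.7) [ 7.51506367  0.19054663 51.        ] plate top edge (22) [21.70388056 -0.08113432 51.        ]
slot end (want x=key+7.7) [ 7.09502267  0.1922219  52.        ] plate top edge (22) [21.36432761 -0.0810002  52.        ]
slot end (want x=key+7.7) [ 6.67498167  0.19389716 53.        ] plate top edge (22) [21.02477465 -0.08086609 53.        ]
bit end [ 7.2018398   0.45979982 46.        ]
```

```bash
cat >> h.py <<'E'
def act(): return RT.T@(np.array(robot.current_tool_pos())-CT)   # tool coords relative to slot estimate
E
python3 - <<'E'
from h import *
tgt0=np.array([0,-.0004,-.052])+[-.00005,-.00015,.00044]
def cmd(v,vel,f=None): return robot.line_to((CT+RT@v).tolist(),ORI.tolist(),velocity=vel,f_stop=f)
def rep(s): print(s,(act()*1e3).round(2),(RT.T@np.array(robot.current_contact_force())).round(1),np.round(robot.current_torque(),2),round(robot.current_time_s(),2))
done=False
cmd(tgt0,.02);rep(0)
for dx,dy in [(0,0),(-.0006,0),(.0006,0),(0,-.0006),(0,.0006)]:
    v=tgt0+[dx,dy,0]
    s=cmd(v+[0,0,.011],.03,8);rep((dx,dy,s))
    if not s: done=True;break
    cmd(v,.03)
if done:
    s=cmd(v+[0,0,.0265],.03,12);rep(s)
E
```

```text
0 [ -0.13  -0.65 -51.57] [0.1 0.4 0.8] [-0.06  0.53 -0.  ] 25.0
(0, 0, False) [ -0.23  -0.47 -40.48] [-0.2  0.8  0.7] [-0.03  0.42  0.03] 25.52
True [ -0.2   -0.75 -27.62] [-0.3 -0.1 -4.9] [0.13 0.42 0.05] 25.98
```

Run:
```python
from h import *
def rep(s): print(s,(act()*1e3).round(2),(RT.T@np.array(robot.current_contact_force())).round(1),np.round(robot.current_torque(),2),robot.current_finger_gap()*85,round(robot.current_time_s(),2))
a=act()
s=robot.line_to((CT+RT@(a+[0,0,.003])).tolist(),ORI.tolist(),velocity=.015,f_stop=20);robot.pause(.1);rep(s)
im=vision.grab_frame("wrist")
q=proj(*cam("wrist"),CT)[0];x0,y0=int(q[0])-60,int(q[1])-60
b=cv2.resize(vision.grab_frame("scene")[150:270,300:420],(400,400),interpolation=3)
cv2.imwrite("pics/c5.png",np.hstack([cv2.resize(im[y0:y0+120,x0:x0+120],(400,400),interpolation=3),b])[:,:,::-1])
```

```text
True [ -0.17  -0.83 -27.64] [-0.5  0.1 -6.2] [0.1 0.4 0.1] 8.585290886134404 26.29
```

View pics/c5.png

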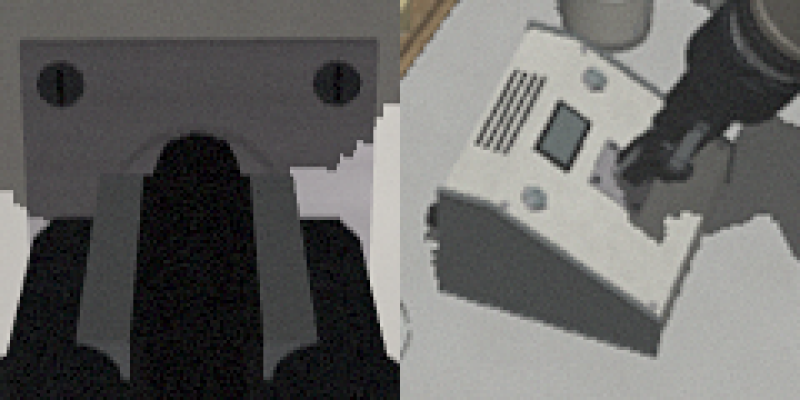

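```bash
cat > turn.py <<'E'
from h import *
import sys
k=np.array([0,.0004,0])
ax=CT+RT@(act()+k)+NC*.0003
n=RT[:,2]
fingers.gripper_to(0,60)
np.save("ax.npy",ax)
base=np.mean([robot.current_torque() for _ in range(3)],0)@n
for a in [10,20,30,40,50,58,62,64,66,68,70,72,74,76]:
    o=con_rot(a,1);Rm=Ro.from_euler('xyz',o,degrees=True).as_matrix()
    robot.line_to((ax-Rm@k).tolist(),o.tolist(),velocity=.05)
    if a>=62: robot.pause(.1)
    f=np.array(robot.current_contact_force());t=np.mean([robot.current_torque() for _ in range(3)],0)
    print(a,(Rm.T@f).round(1),(Rm.T@t).round(2),(t@n-base).round(2),round(robot.current_time_s(),1))
    if np.linalg.norm(f)>30 or (a>60 and abs(t@n-base)>.4): break
np.save("last.npy",[a])
E
python3 turn.py
```

```text
10 [-0.9  2.2  0.7] [-0.06  0.33  0.05] -0.01 26.9
20 [-1.2  1.6  0.1] [-0.06  0.27 -0.01] -0.07 27.3
30 [-1.4  1.4  0.7] [-0.16  0.12 -0.03] -0.09 27.6
40 [-0.6  2.4  1. ] [-0.17  0.13  0.01] -0.05 27.9
50 [-0.3  2.5  1. ] [-0.17  0.03  0.02] -0.04 28.2
58 [-1.4  2.9  2.5] [-0.23 -0.   -0.04] -0.1 28.5
62 [-0.5  2.6  2.1] [-0.32  0.   -0.05] -0.11 28.9
64 [-1.3  3.1  2.6] [-0.42 -0.03 -0.06] -0.12 29.2
66 [-1.3  4.4  2.3] [-0.52 -0.15 -0.03] -0.09 29.6
68 [-1.3  3.9  2.5] [-0.61 -0.16 -0.03] -0.09 29.9
70 [-1.1  4.   3.2] [-0.63 -0.26 -0.14] -0.2 30.3
72 [-1.1  4.5  2.6] [-0.64 -0.16 -0.3 ] -0.36 30.6
74 [-1.4  4.1  3.5] [-0.6  -0.27 -0.24] -0.3 31.0
76 [-1.9  5.1  3.3] [-0.6  -0.22 -0.44] -0.5 31.3
```

Run:
```python
from h import *
k=np.array([0,.0004,0]);ax=np.load("ax.npy")
o=con_rot(71,1);Rm=Ro.from_euler('xyz',o,degrees=True).as_matrix()
p=ax-Rm@k
robot.line_to(p.tolist(),o.tolist(),velocity=.05)
fingers.gripper_to(.4,60);robot.pause(.2)
print(robot.current_finger_gap()*85,np.round(robot.current_contact_force(),1))
print(robot.line_to((p+NC*.07).tolist(),velocity=.1,f_stop=8),robot.current_time_s())
robot.line_to((p+NC*.10+[-.02,0,.02]).tolist(),velocity=.15);robot.pause(.2)
c=cam("wrist");im=vision.grab_frame("wrist");s=vision.grab_frame("scene");cv2.imwrite("pics/w6.png",im[:,:,::-1])
q=proj(*c,CT)[0];x0,y0=max(0,int(q[0])-60),max(0,int(q[1])-60);print(q)
b=cv2.resize(s[100:370,200:470],(400,400),interpolation=3)
cv2.imwrite("pics/c6.png",np.hstack([cv2.resize(im[y0:y0+120,x0:x0+120],(400,400),interpolation=3),b])[:,:,::-1])
for n in ["key","ethanol_bottle","cream_jar","petri_dish"]: print(n,[(np.round(r["rect"]).tolist(),round(r["p"],2)) for r in recognise(n,"scene")[:2]])
print(np.round(robot.current_contact_force(),1),robot.current_time_s())
```

```text
34.084920035609244 [-0.6  0.5  0.1]
False 32.9917
[330.63522049 232.37794194]
key [([369.0, 198.0, 20.0, 24.0], 0.33)]
ethanol_bottle [([212.0, 367.0, 37.0, 51.0], 0.95)]
cream_jar [([363.0, 143.0, 33.0, 42.0], 0.85)]
petri_dish [([285.0, 251.0, 42.0, 38.0], 0.76)]
[-0.2  0.   0.2] 34.1583
```

View pics/c6.png

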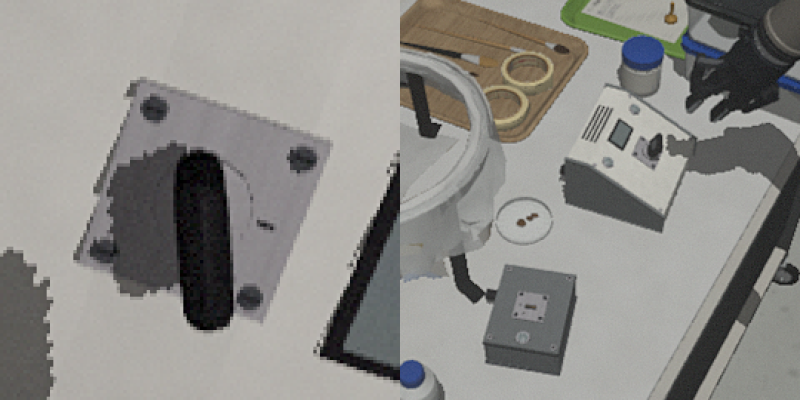

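Run:
```python
import cv2
a=cv2.imread("pics/scene0.png");from station import vision
b=vision.grab_frame("scene")[:,:,::-1]
for n,(x,y) in {"boxlamp":(282,328),"con1":(357,172),"con2":(339,209)}.items():
    print(n,a[y-2:y+3,x-2:x+3].mean((0,1)).round(),b[y-2:y+3,x-2:x+3].mean((0,1)).round())
```

```text
boxlamp [133. 133. 126.] [134. 134. 126.]
con1 [137. 138. 133.] [139. 139. 134.]
con2 [133. 133. 127.] [135. 135. 129.]
```

```bash
python3 -c "
from station import workorder,robot
workorder.close_job();print(robot.current_time_s())"
```

```text
the job is handed in; nothing more can be done
the job is handed in; nothing more can be done
```

The key is now in the console lock, turned to its stop, and I handed the job in at about 34 s of the 64 s allowed.

**Switch box:** I turned the key clockwise until the torque rose at the stop (about 0.37 N m). On my first try I lifted it about 8 mm too soon, before the barrel had reached its stop because of play in the slot. I pushed it back down, turned it fully, then drew it out with almost no force. The picture afterwards shows the barrel lined up with the plate's slot.

**Console:** The key went in until the collar met the plate. I then turned it clockwise to about 76° at the tool, with roughly 0.5 N m against the stop; the extra over 60° is slot play and springiness in the grip. I eased back within the play, let go and backed away.

**Last checks:**
- **Key:** the final picture shows it seated and turned in the console.
- **Bystanders:** the bottle, jar and dish are within a few pixels of where they started, which is within the detector's scatter.
- **Contact:** nothing is touching the robot, and the contact force is about 0 N.

**Not confirmed:** the lamps on the box and console looked the same before and after, so they don't confirm that extraction or enabling happened. I did not tug the key to prove it is trapped. The barrel positions rest on the torque at the stops and the pictures.

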